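# Prove the bench air trip, then set the needle valve two turns open and hold it

## Task

Prove the bench air feed and set its flow: press the red test button so that the yellow-knobbed lever drops, then lift the lever all the way back up until it rests there on its own, with the button out again. After that take the black crank handle of the red valve wheel, turn the wheel clockwise (seen from above) until it is shut against its stop and keep it there a moment, then back it off exactly two full turns and finish with the gripper still gripping the handle and the wheel held still there. Leave the mallet, the rubbing stone and the dividers where they lie.

Things in the scene. Friction and masses are not known exactly. Their poses are not given: they have to be found in the camera images.
- trip: Fixed air trip unit: grey steel box 90 x 150 mm, top 75 mm above the bench. Origin at the centre of its underside; z up; its -x side faces roughly to the robot (yaw up to 0.35 rad), its y runs along its length. The test button sits on a 50 x 50 mm dark block (top 105 mm high) at its +y end, the lever on two lugs at its -y end (45 mm from the middle). A pipe stub leaves the +x side.
- button_top (a point): Centre of the top face of the round red test button, diameter 30 mm, top 119 mm above the bench; pressed straight down.
- test_button (a joint): Travel of the test button, m: 0 = out, 0.008 = fully in. Spring return, 0.6 N at first to 3 N fully in, and the lever linkage adds 1 to 2 N. Past about 5 mm it has pushed the lever over its balance point and the lever falls by itself (within a second). It must be let out again before the lever will stay up.
- lever_knob (a point): Centre of the yellow lever knob, a cylinder 24 mm in diameter and 26 mm long, its axis along the trip unit's y. It is 95 mm from the lever's hinge pin, which runs along the trip unit's y through (0.010, -0.045, 0.090) m in the frame of trip. The arm is a 10 mm round bar. Up, the knob is 184 mm above the bench; dropped, it is about 98 mm high and 85 mm from the unit's middle towards its -x side, 40 mm clear of the box.
- trip_lever (a joint): Lever angle, rad: 0 = up at its rest, leaning 0.17 rad past the vertical towards the unit's +x; 1.65 = dropped, nearly level, knob pointing to the unit's -x (towards the robot). The lever weighs 0.12 kg and falls whichever side of vertical it stands (balance at 0.17), so it rests at 0 or at 1.65.
- wheel_hub (a point): On the valve wheel's upright axis, at the top face of its hub, 100 mm above the bench. The red spoked wheel is fixed on a brass valve, 130 mm in diameter, rim top 100 mm above the bench; a 5 mm high nut stands on the hub.
- valve_wheel (a joint): Angle of the wheel, rad: 0 = shut against its stop, growing counter-clockwise seen from above as the valve opens; it counts on past whole turns (one turn 6.283, two turns 12.566; end of travel 20). It starts 0.35 to 0.9 of a turn open. Friction about 0.06 N m; it stays where it is left.
- crank_handle: The black crank handle: an upright round grip 23 mm in diameter, standing on the wheel 45 mm from its axis, spinning freely on its own pin, so the gripper need not turn as it goes round. Origin on its axis at its lower end, 102 mm above the bench; top 159 mm above the bench.
- handle_grip (a point): Middle of the crank handle's grip, on its axis, 133 mm above the bench.
- mallet: Dummy mallet lying on its side, 250 mm long: round nylon head 74 mm in diameter, wooden handle towards its -x. Loose, bystander. Origin under its head, near the head's handle end.
- rubbing_stone: Green carborundum rubbing stone 150 x 50 x 25 mm, lying flat, long side along its x. Loose, bystander. Origin at the centre of its underside.
- dividers: Brass dividers lying flat, 9 mm thick, 190 mm long, points 76 mm apart towards its -x. Loose, bystander. Origin at the hinge, on the bench.
Not all that is in view belongs to the job. What is meant by the trip is not green, purple or turquoise, and is the larger of those in its own colour.

How it is judged:
By the outcome, as a careful person would: the job done as asked, in the order asked, and still so for the second after the job is handed in, while the arm keeps its last pose, push and grip.
It also fails if it takes over 72 s, if anything falls off the work surface, if the arm or the gripper's body presses on something with over 40 N, if the wrist force passes 120 N, or if a joint passes its speed limit or range.

## Robot

A 7-joint arm with a two-finger parallel gripper is mounted at the origin on the work surface. World frame = base frame: x ahead of the robot, y to its left, z up, the work surface at z = 0. Lengths are in m, angles in degrees, forces in N, time in s.
With the tool pointing down it reaches from about 0.425 to 0.875 m from the base axis. Payload 4.7 kg.
Tool frame: the origin (TCP) lies at the very end of the fingers, on their centre line; the grasp point (between the pads) lies 19 mm behind it (pinch_z is the distance from the TCP to the grasp point, in m); z points along the fingers, y is the direction in which the jaws open and shut (so a half turn about z gives the same grasp; the last joint's range is limited). The gripper opens to 87 mm and grips with 3 to 60 N. Pads are 19 mm wide; open, the fingers measure 117 mm over their backs; the gripper's body (75 mm by 190 mm) begins 51 mm behind the grasp point.
Start: joints at [64.693, 18.392, -4.016, 83.108, 1.295, 78.541, -3.26], TCP at [0.286, -0.584, 0.223] pointing down, gripper open.
Joint ranges: [-163.93, 163.93], [-17.29, 119.83], [-79.2, 71.16], [3.27, 140.29], [-89.18, 269.18], [5.43, 117.66], [-154.24, 154.24]. Speed limits (degrees/s): [147.25, 147.25, 180, 180, 180, 180, 180].

## Interface

Orientations are given as [roll, pitch, yaw] about the fixed x, y, z axes, in that order (R = Rz(yaw) Ry(pitch) Rx(roll)).
In Python, from cell import get_obs, read_camera, camera_params, sign_off, pinch_z gives the robot as it stands.
- The arm moves only by the shell command python3 -m handwheel 'ROWS' [FORCE]. ROWS is JSON, a list of rows, each a list of 5 numbers: the finger opening in m, from 0 to 0.087, then the shift along the tool's x, y, z in m, then the turn about the tool's z in rad. In form: [[jaw, tx, ty, tz, twist], ...]. A call has 1 to 20 rows; each row is the pose to reach, as a shift and turn from the pose commanded when the call began, along the tool's axes at that moment; what a row does not reach only later rows make up. A row lasts 1/10 s, in which the tool goes at most 50 mm and 8.59 degrees, less where a joint would pass 70% of its speed; a pose out of reach is approached as far as the arm can. A call with a gripper value outside its range is refused whole. The fingers move at their own pace and stop on an object; FORCE is the grip in N (left out, the last holds). Time passes only in rows, so rows that repeat a pose let the fingers close. It gives the time, the measured TCP pose, the force and the opening at its end, in the units of the state.
- get_obs(): the state, without advancing time (a new reading comes with each control period).
- read_camera(name): name is "scene" or "top" or "wrist"; returns the picture (384x512x3 uint8, blue, green, red); there is no depth.
- camera_params(name): a dict with "camera_matrix" (3x3 intrinsics, pixels), "R" (3x3) and "t" (3): a world point X has camera coordinates R X + t. Camera axes: x right, y down, z forward; pixel columns grow to the right and rows downward; lengths in m; the calibration is good to about 2 mm. A picture is of the moment at which its call begins: read the wrist's pose just before it. camera_params takes no time and is no camera call; for the wrist camera it gives the pose at the moment of the call.
- sign_off(): hands the job in, once; it reports no verdict.
The state is a dict: "time_s": time; "qpos": joint angles; "joint_velocities": joint speeds; "effort": joint torques, N m; "tool_pos": TCP position; "tool_rot": TCP orientation; "force": force on the tool from outside, world axes, zero at the start; "wrist_torque": the same for the moment, N m; "grip_width": finger opening in m.
Only numpy, scipy, OpenCV 4.12 (cv2) and the standard library are available. Lean on these libraries where they do the work, as an engineer would, in place of code of your own. Each camera call takes 0.05 s, during which the arm holds its last target.

## Working session

There is one attempt and no reset: what is moved stays moved. The work goes in short steps, Python scripts to look and compute and a shell command to move; the robot and the scene stay as the last step left them, time stands still between calls to the robot, and variables do not carry over. Pictures are saved under pics/ and viewed, and the job is handed in when it is done.

```bash
ls; mkdir -p pics
python3 - <<'E'
from cell import *
import cv2
o=get_obs()
for k in o: print(k,o[k])
print(pinch_z)
for n in("scene","top","wrist"):
    p=camera_params(n);print(n,p)
    cv2.imwrite(f"pics/{n}0.png",read_camera(n))
E
```

```text
pics
time_s 0.0
qpos [64.69271174 18.43699592 -4.01592176 83.17506576  1.29474101 78.54009957
 -3.25892032]
joint_velocities [-0.05160564  0.01865579  0.0062036   0.13993971 -0.04301842 -0.02677794
  0.05977867]
effort [ 3.82304770e-04 -4.91292250e+01 -4.04002592e-01 -3.12534928e+01
 -6.42914884e-02  4.38415934e-02  1.69747864e-04]
tool_pos [ 0.285832   -0.58316759  0.22148351]
tool_rot [-1.79893068e+02  5.38317117e-03  2.61184448e+01]
force [-0.32343111  0.4899755   0.28518146]
wrist_torque [-0.01631387  0.07502001 -0.0392756 ]
grip_width 0.08682851558680589
0.0187
scene {'camera_matrix': array([[370.68587394,   0.        , 252.83406855],
       [  0.        , 370.68587394, 191.506756  ],
       [  0.        ,   0.        ,   1.        ]]), 'R': array([[-0.43772329,  0.89910907,  0.00109571],
       [ 0.68329646,  0.33344842, -0.64955223],
       [-0.58438366, -0.28357544, -0.76031618]]), 't': array([ 0.0989319 , -0.36706703,  1.5263749 ])}
top {'camera_matrix': array([[448.14872088,   0.        , 244.3683211 ],
       [  0.        , 448.14872088, 189.13735782],
       [  0.        ,   0.        ,   1.        ]]), 'R': array([[-2.27707659e-02, -9.99740432e-01,  7.48571067e-04],
       [-9.91971572e-01,  2.25006383e-02, -1.24443247e-01],
       [ 1.24394102e-01, -3.57622927e-03, -9.92226445e-01]]), 't': array([0.1817661 , 0.59190238, 1.38255978])}
wrist {'camera_matrix': array([[299.85987675,   0.        , 255.35380933],
       [  0.        , 299.85987675, 187.39087036],
       [  0.        ,   0.        ,   1.        ]]), 'R': array([[ 4.39870139e-01, -8.98060968e-01, -8.70619307e-04],
       [-8.64113327e-01, -4.23506218e-01,  2.71938673e-01],
       [-2.44586220e-01, -1.18865388e-01, -9.62314190e-01]]), 't': array([-0.64884531, -0.03322914,  0.3893533 ])}
```

View pics/scene0.png

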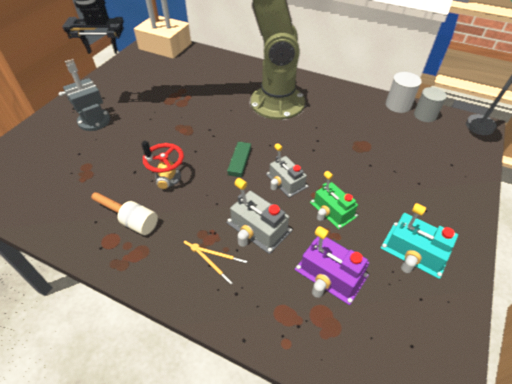

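View pics/top0.png

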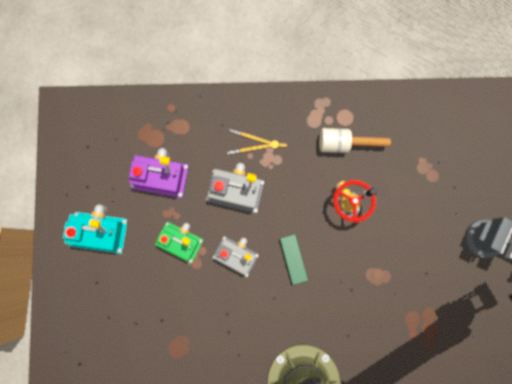

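View pics/wrist0.png

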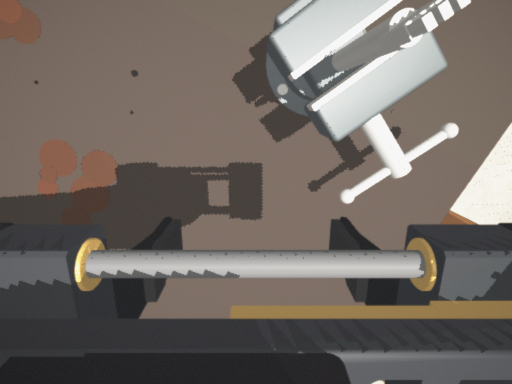

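The job's trip is the larger grey unit: scene (260,218), top (236,188). The red wheel with its black handle is at scene (162,158), top (355,201). Next I triangulate.

```bash
cat > h.py <<'E'
import numpy as np, cv2
from cell import *
def proj(n,X,p=None):
    p=p or camera_params(n); c=p["R"]@np.array(X)+p["t"]; u=p["camera_matrix"]@c; return u[:2]/u[2]
def ray(p,uv):
    d=p["R"].T@np.linalg.inv(p["camera_matrix"])@np.array([uv[0],uv[1],1.]); c=-p["R"].T@p["t"]; return c,d/np.linalg.norm(d)
def tri(obs):
    A=np.zeros((3,3));b=np.zeros(3)
    for p,uv in obs:
        c,d=ray(p,uv);M=np.eye(3)-np.outer(d,d);A+=M;b+=M@c
    X=np.linalg.solve(A,b)
    r=[np.linalg.norm((np.eye(3)-np.outer(ray(p,uv)[1],ray(p,uv)[1]))@(X-ray(p,uv)[0])) for p,uv in obs]
    return X,max(r)
def plane(p,uv,z):
    c,d=ray(p,uv);return c+d*(z-c[2])/d[2]
def mask(img,col):
    h=cv2.cvtColor(img,cv2.COLOR_BGR2HSV);H,S,V=h[...,0],h[...,1],h[...,2]
    if col=="red": m=((H<6)|(H>174))&(S>190)&(V>90)
    if col=="yellow": m=(H>22)&(H<33)&(S>170)&(V>110)
    if col=="black": m=(V<35)
    return m.astype(np.uint8)
def blobs(img,col,roi,amin=8):
    x0,y0,x1,y1=roi; m=np.zeros(img.shape[:2],np.uint8); m[y0:y1,x0:x1]=mask(img,col)[y0:y1,x0:x1]
    n,l,s,c=cv2.connectedComponentsWithStats(m)
    return [(c[i].round(2).tolist(),s[i].tolist()) for i in range(1,n) if s[i][4]>=amin]
E
python3 - <<'E'
from h import *
s=cv2.imread("pics/scene0.png");t=cv2.imread("pics/top0.png")
print("S red",blobs(s,"red",(225,175,295,255)),"yel",blobs(s,"yellow",(225,175,295,255)))
print("T red",blobs(t,"red",(200,160,270,215)),"yel",blobs(t,"yellow",(200,160,270,215)))
print("S wheel",blobs(s,"red",(135,135,190,190)),blobs(s,"black",(135,135,165,165)))
print("T wheel",blobs(t,"red",(325,170,385,230)),blobs(t,"black",(350,175,385,205)))
a=cv2.resize(s[130:255,130:300],None,fx=4,fy=4,interpolation=2);cv2.imwrite("pics/sz.png",a)
a=cv2.resize(t[150:240,200:390],None,fx=4,fy=4,interpolation=2);cv2.imwrite("pics/tz.png",a)
E
```

```text
S red [([273.92, 210.08], [270, 206, 9, 8, 39])] yel [([239.73, 183.36], [235, 179, 10, 9, 22])]
T red [] yel [([250.81, 177.09], [247, 173, 9, 9, 64])]
S wheel [([165.42, 157.52], [144, 145, 39, 27, 251])] [([146.88, 149.9], [144, 144, 6, 12, 41])]
T wheel [([352.18, 202.39], [334, 181, 41, 42, 420]), ([360.11, 197.56], [359, 196, 4, 4, 9])] []
```

View pics/sz.png

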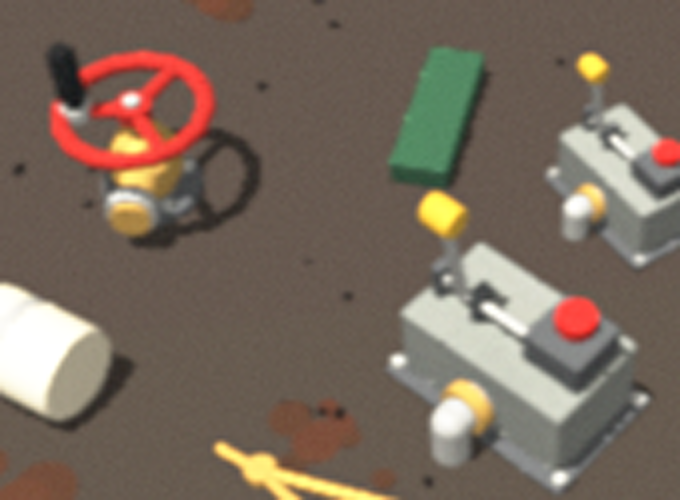

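View pics/tz.png

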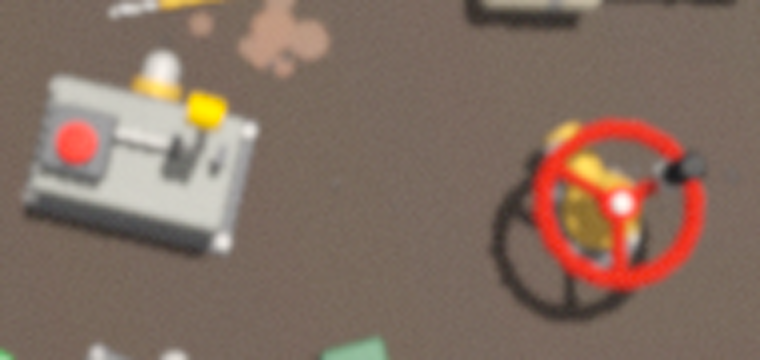

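Run:
```python
from h import *
S=camera_params("scene");T=camera_params("top")
f=lambda z,o:((z[0]+.5)/4-.5+o[0],(z[1]+.5)/4-.5+o[1])
P={"button":((577,317),(77,143)),"knob":((443,214),(207,110)),"nut":((131,99),(622,203)),"htop":((62,52),(691,166)),"hbot":((74,104),(670,173))}
for k,(a,b) in P.items():
    print(k,*tri([(S,f(a,(130,130))),(T,f(b,(200,150)))]))
X,_=tri([(S,f((577,317),(130,130))),(T,f((77,143),(200,150)))])
# trip yaw by top-face corners at z=.075 (top view)
for c in [(57,78),(250,122),(222,232),(28,195)]: print(plane(T,f(c,(200,150)),.075))
```

```text
button [0.59870694 0.24499145 0.11709364] 0.0005179122982375252
knob [0.61043397 0.14904348 0.18794485] 0.0009703624490803735
nut [ 0.54559816 -0.163107    0.10604822] 0.00013287492676172135
htop [ 0.56628713 -0.2012368   0.1573976 ] 0.0005226542432196488
hbot [ 0.5680025  -0.20161739  0.10359371] 0.0004278430607984748
[0.65573325 0.26145493 0.075     ]
[0.61791545 0.11291996 0.075     ]
[0.53324535 0.13673626 0.075     ]
[0.56512704 0.28503505 0.075     ]
```

Run:
```python
from h import *
p=camera_params("wrist");o=get_obs()
c=-p["R"].T@p["t"]; th=np.radians(26.12)
R=np.array([[np.cos(th),np.sin(th),0],[np.sin(th),-np.cos(th),0],[0,0,-1.]])
print("cam in tool",R.T@(c-o["tool_pos"]),"axis in tool",R.T@p["R"][2])
T=camera_params("top");S=camera_params("scene")
s=cv2.imread("pics/scene0.png");t=cv2.imread("pics/top0.png")
print(blobs(s,"yellow",(265,140,310,195)),blobs(t,"yellow",(205,225,265,280)))
print("small knob",tri([(S,blobs(s,"yellow",(265,140,310,195))[0][0]),(T,blobs(t,"yellow",(205,225,265,280))[0][0])]))
# move needed to TCP (0.50,0.17,0.33), yaw -12.6
print(R.T@(np.array([0.46,0.19,0.36])-o["tool_pos"]))
```

```text
cam in tool [ 0.07375129 -0.00034315 -0.1615646 ] axis in tool [-2.71929763e-01 -7.05636751e-04  9.62316843e-01]
[([277.67, 146.56], [275, 145, 6, 4, 9])] [([247.05, 256.9], [245, 255, 5, 5, 20])]
small knob (array([0.386424  , 0.16450003, 0.13995616]), np.float64(0.0009597091006322736))
[ 0.49679182 -0.61767033 -0.13826823]
```

```bash
python3 -m handwheel '[[0,0,0,-0.05,0],[0,0.03,-0.03,-0.1,0.1],[0,0.55,-0.59,-0.138,0.67],[0,0.55,-0.59,-0.138,0.67],[0,0.55,-0.59,-0.138,0.67],[0,0.55,-0.59,-0.138,0.67],[0,0.55,-0.59,-0.138,0.67],[0,0.55,-0.59,-0.138,0.67],[0,0.55,-0.59,-0.138,0.67],[0,0.55,-0.59,-0.138,0.67],[0,0.55,-0.59,-0.138,0.67],[0,0.55,-0.59,-0.138,0.67],[0,0.55,-0.59,-0.138,0.67],[0,0.55,-0.59,-0.138,0.67],[0,0.55,-0.59,-0.138,0.67],[0,0.55,-0.59,-0.138,0.67],[0,0.55,-0.59,-0.138,0.67],[0,0.55,-0.59,-0.138,0.67],[0,0.55,-0.59,-0.138,0.67],[0,0.55,-0.59,-0.138,0.67]]' 15
python3 - <<'E'
from h import *
o=get_obs();print(o["time_s"],o["tool_pos"],o["tool_rot"],o["grip_width"])
p=camera_params("wrist");np.save("w1.npy",p,allow_pickle=True)
cv2.imwrite("pics/w1.png",read_camera("wrist"))
E
```

```text
time_s: 2.15
tool_pos: [0.52, 0.1882, 0.36]
tool_rot: [180.0, 0.1, -12.2]
force: [0.1, -0.7, 0.5]
grip_width: 0.0004
2.15 [0.52003373 0.18823362 0.36000096] [ 1.79961131e+02  6.14549214e-02 -1.22026037e+01] 0.0004370797148691485
```

View pics/w1.png

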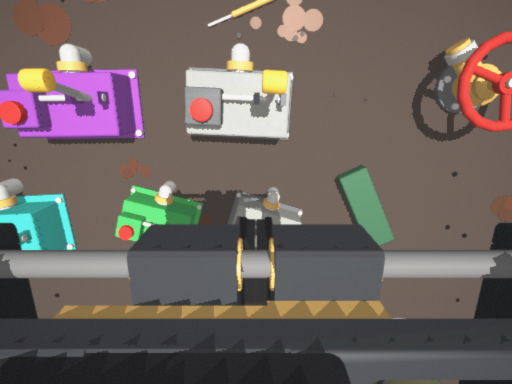

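Run:
```python
import cv2
a=cv2.imread("pics/w1.png")[40:150,170:310];cv2.imwrite("pics/w1z.png",cv2.resize(a,None,fx=5,fy=5,interpolation=2))
```

```text
(no output)
```

View pics/w1z.png

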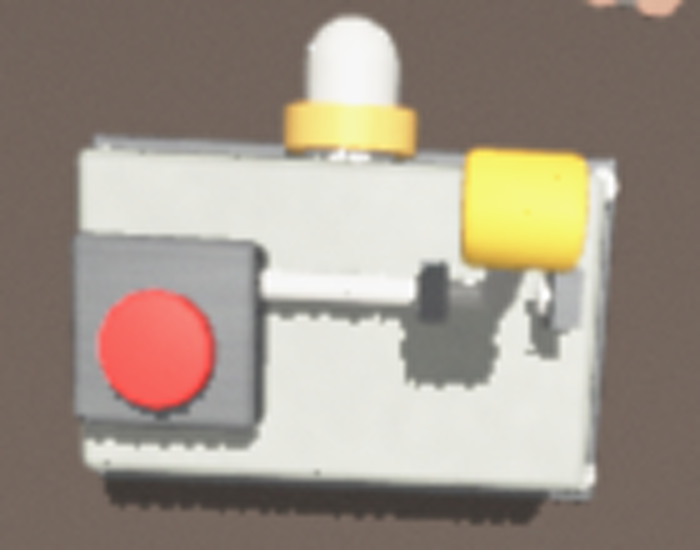

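```bash
cat > trip.py <<'E'
from h import *
E
python3 - <<'E'
from h import *
W=np.load("w1.npy",allow_pickle=True).item();S=camera_params("scene");T=camera_params("top")
f=lambda z:((z[0]+.5)/5-.5+170,(z[1]+.5)/5-.5+40)
g=lambda z,o:((z[0]+.5)/4-.5+o[0],(z[1]+.5)/4-.5+o[1])
C=[plane(W,f(c),.075) for c in [(80,150),(600,168),(583,488),(84,468)]]
print(np.array(C)); ctr=np.mean(C,0)
for a,b in((0,1),(3,2),): d=C[a]-C[b];print("yaw",np.degrees(np.arctan2(-d[0],d[1])),np.linalg.norm(d))
for a,b in((0,3),(1,2),): d=C[a]-C[b];print("yaw",np.degrees(np.arctan2(d[1],d[0])),np.linalg.norm(d))
print("ctr",ctr)
B=tri([(S,g((577,317),(130,130))),(T,g((77,143),(200,150))),(W,f((156,350)))])
K=tri([(S,g((443,214),(130,130))),(T,g((207,110),(200,150))),(W,f((524,209)))])
print(B,K, plane(W,f((156,350)),.119))
for y in(-10,-12,-14.5):
    y=np.radians(y);R=np.array([[np.cos(y),-np.sin(y)],[np.sin(y),np.cos(y)]])
    print(y,R.T@(B[0][:2]-ctr[:2]),R.T@(K[0][:2]-ctr[:2]),"drop",ctr[:2]+R@[-.085,-.045], "knob est from K",K[0][:2]+R@[-.111,0])
E
```

```text
[[0.65556019 0.25771147 0.075     ]
 [0.62029918 0.11703833 0.075     ]
 [0.53406538 0.13803582 0.075     ]
 [0.57093258 0.28051116 0.075     ]]
yaw -14.07178124325671 0.14502507154112237
yaw -14.507751603113652 0.14716797112137364
yaw -15.078163510033686 0.08764506744175848
yaw -13.684918744106847 0.08875337854606831
ctr [0.59521433 0.19832419 0.075     ]
(array([0.59845962, 0.24455984, 0.11643968]), np.float64(0.0008411027946661245)) (array([0.60963434, 0.1486302 , 0.18718837]), np.float64(0.001387674466778846)) [0.5982769  0.24335669 0.119     ]
-0.17453292519943295 [-0.00483275  0.04609676] [ 0.02283021 -0.04643502] drop [0.5036915  0.16876794] knob est from K [0.50032068 0.16790515]
-0.20943951023931956 [-0.00643856  0.04590001] [ 0.02443686 -0.04560997] drop [0.50271576 0.17198005] knob est from K [0.50105995 0.1717084 ]
-0.2530727415391778 [-0.00843456  0.04557548] [ 0.02640308 -0.04450064] drop [0.50165468 0.17603985] knob est from K [0.50216995 0.17642238]
```

Run:
```python
from h import *
print(get_obs()["qpos"])
```

```text
[  19.95774766    8.54593848  -47.83294702   82.23912271    6.36041608
   92.06227814 -129.66857543]
```

```bash
python3 -m handwheel '[[0,0.03,-0.035,0,-0.15],[0,0.0645,-0.071,0,-0.3],[0,0.0645,-0.071,0,-0.45],[0,0.0645,-0.071,0,-0.6],[0,0.0645,-0.071,0,-0.75],[0,0.0645,-0.071,0,-0.9],[0,0.0645,-0.071,0,-1.05],[0,0.0645,-0.071,0,-1.2],[0,0.0645,-0.071,0.03,-1.35],[0,0.0645,-0.071,0.07,-1.5],[0,0.0645,-0.071,0.11,-1.534],[0,0.0645,-0.071,0.15,-1.534],[0,0.0645,-0.071,0.19,-1.534],[0,0.0645,-0.071,0.22,-1.534],[0,0.0645,-0.071,0.225,-1.534],[0,0.0645,-0.071,0.225,-1.534]]'
python3 - <<'E'
from h import *
print(get_obs()["qpos"])
for n in("scene","wrist"): cv2.imwrite(f"pics/{n}2.png",read_camera(n))
a=cv2.imread("pics/scene2.png")[130:280,180:330];cv2.imwrite("pics/scene2z.png",cv2.resize(a,None,fx=4,fy=4,interpolation=2))
E
```

```text
time_s: 3.8
tool_pos: [0.5985, 0.2418, 0.1351]
tool_rot: [-180.0, 0.1, 75.5]
force: [-0.2, -0.1, 1.5]
grip_width: 0.0005
[ 18.63113698  33.38771332 -59.56005068  88.42755208  29.42556547
  75.29172204 -58.9442762 ]
```

View pics/scene2z.png

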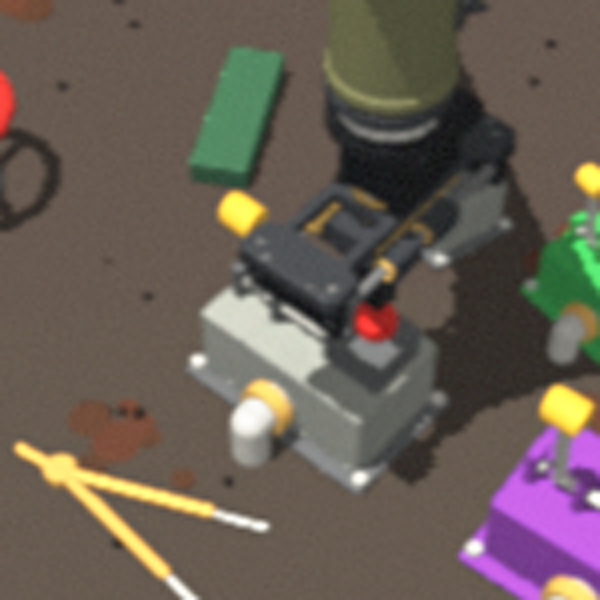

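View pics/wrist2.png

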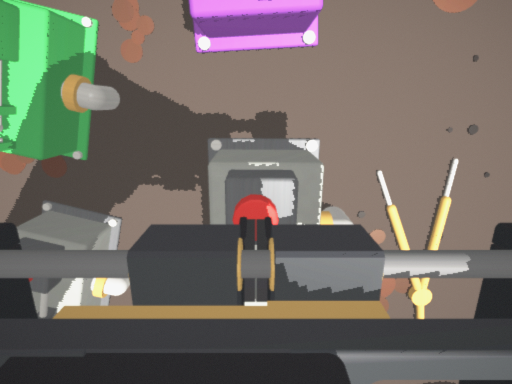

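```bash
python3 -m handwheel '[[0,0,0,0.012,0],[0,0,0,0.018,0],[0,0,0,0.022,0],[0,0,0,0.0235,0],[0,0,0,0.0235,0],[0,0,0,0.0235,0],[0,0,0,0.0235,0]]'
python3 - <<'E'
from h import *
cv2.imwrite("pics/scene3.png",read_camera("scene"))
a=cv2.imread("pics/scene3.png")[130:280,180:330];cv2.imwrite("pics/scene3z.png",cv2.resize(a,None,fx=4,fy=4,interpolation=2))
E
```

```text
time_s: 4.6
tool_pos: [0.5988, 0.2439, 0.1124]
tool_rot: [179.9, -0.0, 75.6]
force: [2.0, -0.7, 3.4]
grip_width: 0.0006
```

View pics/scene3z.png

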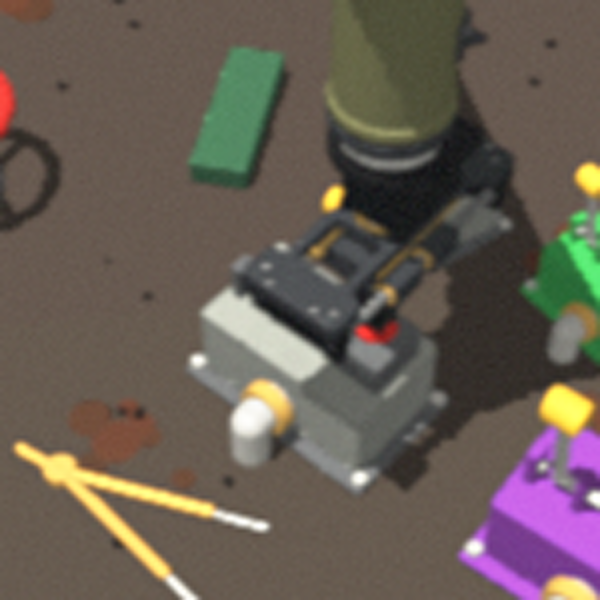

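```bash
python3 -m handwheel '[[0,0,0,-0.03,0],[0,0,0,-0.075,0],[0,0,0,-0.12,0],[0.087,0,0,-0.15,0.1],[0.087,-0.02,-0.03,-0.15,0.25],[0.087,-0.05,-0.06,-0.15,0.4],[0.087,-0.089,-0.1,-0.15,0.55],[0.087,-0.089,-0.128,-0.15,0.7],[0.087,-0.089,-0.128,-0.15,0.85],[0.087,-0.089,-0.128,-0.15,1.0],[0.087,-0.089,-0.128,-0.15,1.15],[0.087,-0.089,-0.128,-0.15,1.3],[0.087,-0.089,-0.128,-0.15,1.45],[0.087,-0.089,-0.128,-0.15,1.57],[0.087,-0.089,-0.128,-0.15,1.57],[0.087,-0.089,-0.128,-0.15,1.57],[0.087,-0.089,-0.128,-0.15,1.57]]'
python3 - <<'E'
from h import *
print(get_obs()["qpos"])
p=camera_params("wrist");np.save("w4.npy",p,allow_pickle=True)
w=read_camera("wrist");cv2.imwrite("pics/w4.png",w);t=read_camera("top");cv2.imwrite("pics/t4.png",t);s=read_camera("scene");cv2.imwrite("pics/s4.png",s)
print(blobs(w,"yellow",(0,0,512,384),150))
E
```

```text
time_s: 6.35
tool_pos: [0.4519, 0.1895, 0.2618]
tool_rot: [180.0, 0.0, -14.2]
force: [-0.1, 0.5, 0.1]
grip_width: 0.0863
[  40.03379398   -0.43726893  -64.53878214   99.9374467    -0.40273831
   80.28732441 -128.6457402 ]
[]
```

View pics/w4.png

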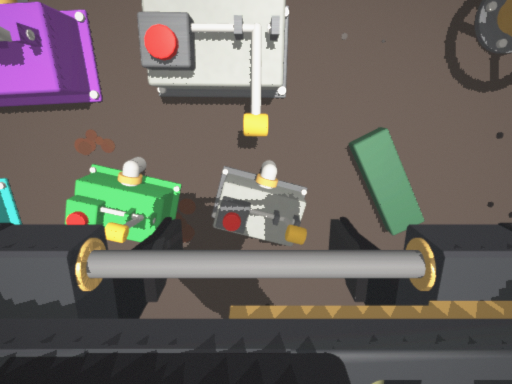

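View pics/s4.png

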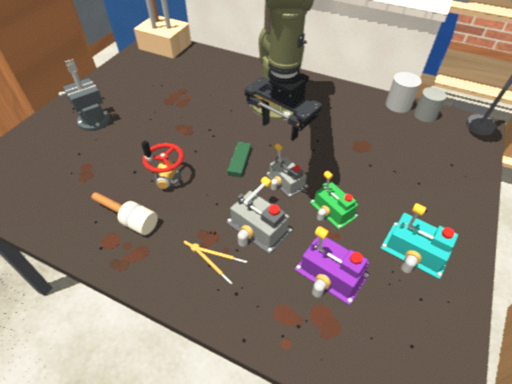

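Run:
```python
from h import *
W=np.load("w4.npy",allow_pickle=True).item();S=camera_params("scene");T=camera_params("top")
s=cv2.imread("pics/s4.png");t=cv2.imread("pics/t4.png")
print(blobs(s,"yellow",(225,165,275,230),4)); print(blobs(t,"yellow",(215,160,270,235),4))
print(plane(W,(255.7,125),.098),plane(W,(255.7,125),.105))
ss=blobs(s,"yellow",(258,175,272,190),4)
if ss: print(tri([(W,(255.7,124.8)),(S,ss[0][0])]))
```

```text
[([267.6, 181.1], [266, 177, 4, 8, 10])]
[]
[0.50095074 0.17641883 0.098     ] [0.50143133 0.17631473 0.105     ]
(array([0.50005705, 0.17902157, 0.10059035]), np.float64(0.002975079269555973))
```

```bash
python3 -m handwheel '[[0.07,0.03,0,0,0],[0.06,0.052,0,0.04,0],[0.06,0.052,0,0.08,0],[0.06,0.052,0,0.12,0],[0.06,0.052,0,0.155,0],[0.06,0.052,0,0.175,0],[0.06,0.052,0,0.183,0],[0.06,0.052,0,0.183,0],[0.01,0.052,0,0.183,0],[0.01,0.052,0,0.183,0],[0.01,0.052,0,0.183,0],[0.01,0.052,0,0.183,0],[0.01,0.052,0,0.183,0],[0.01,0.052,0,0.183,0]]' 15
python3 - <<'E'
from h import *
cv2.imwrite("pics/s5.png",cv2.resize(read_camera("scene")[130:280,180:330],None,fx=4,fy=4,interpolation=2))
E
```

```text
time_s: 7.9
tool_pos: [0.5029, 0.1767, 0.0793]
tool_rot: [-180.0, -0.0, -14.4]
force: [0.1, 0.2, 1.7]
grip_width: 0.0261
```

View pics/s5.png

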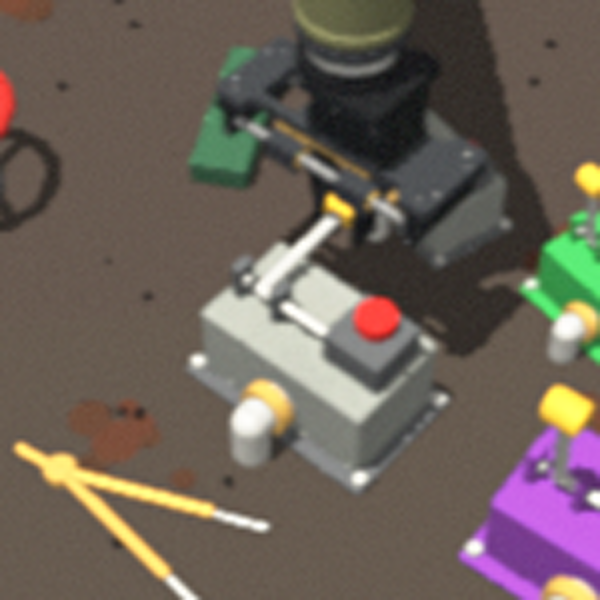

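```bash
python3 -m handwheel '[[0.01,0.0017,0,-0.0113,0],[0.01,0.0048,0,-0.0223,0],[0.01,0.0091,0,-0.0328,0],[0.01,0.0147,0,-0.0427,0],[0.01,0.0214,0,-0.0519,0],[0.01,0.0292,0,-0.0603,0],[0.01,0.0379,0,-0.0676,0],[0.01,0.0474,0,-0.0738,0],[0.01,0.0576,0,-0.0789,0],[0.01,0.0683,0,-0.0827,0],[0.01,0.0795,0,-0.0852,0],[0.01,0.0908,0,-0.0863,0],[0.01,0.1022,0,-0.0861,0],[0.01,0.111,0,-0.085,0],[0.01,0.1125,0,-0.0848,0],[0.01,0.1125,0,-0.0848,0],[0.01,0.1125,0,-0.0848,0]]'
python3 - <<'E'
from h import *
cv2.imwrite("pics/s6.png",cv2.resize(read_camera("scene")[130:280,180:330],None,fx=4,fy=4,interpolation=2))
E
```

```text
time_s: 9.65
tool_pos: [0.61, 0.1484, 0.1636]
tool_rot: [179.8, 0.2, -14.3]
force: [-7.8, -2.5, 6.7]
grip_width: 0.0259
```

View pics/s6.png

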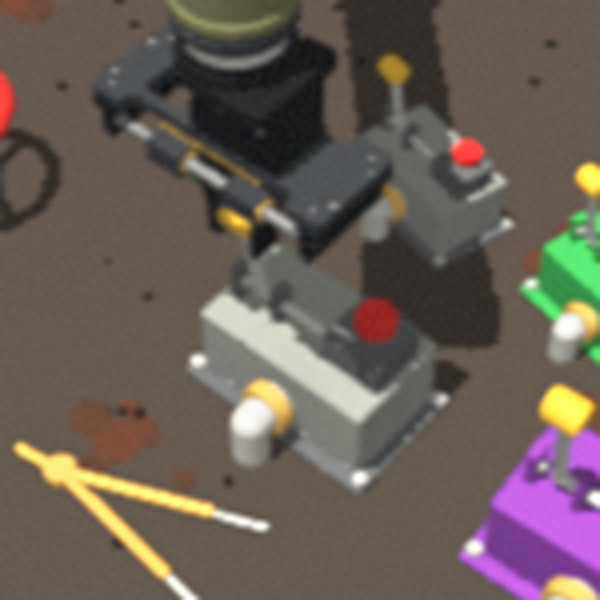

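```bash
python3 -m handwheel '[[0.06,-0.003,0,0,0],[0.06,-0.003,0,0,0],[0.06,-0.003,0,0,0],[0.06,-0.003,0,0,0],[0.06,-0.003,0,-0.03,0],[0.06,-0.003,0,-0.07,0],[0.06,-0.003,0,-0.11,0],[0.06,-0.003,0,-0.15,0],[0.06,-0.003,0,-0.15,0]]'
python3 - <<'E'
from h import *
cv2.imwrite("pics/s7.png",cv2.resize(read_camera("scene")[130:280,180:330],None,fx=4,fy=4,interpolation=2))
print(get_obs()["qpos"])
E
```

```text
time_s: 10.6
tool_pos: [0.6111, 0.1512, 0.32]
tool_rot: [-179.7, -0.5, -14.3]
force: [0.6, 0.6, 0.5]
grip_width: 0.0598
[  26.81049131   23.35711853  -59.40617744   76.38319104   20.03793357
   90.81370876 -134.31486495]
```

View pics/s7.png

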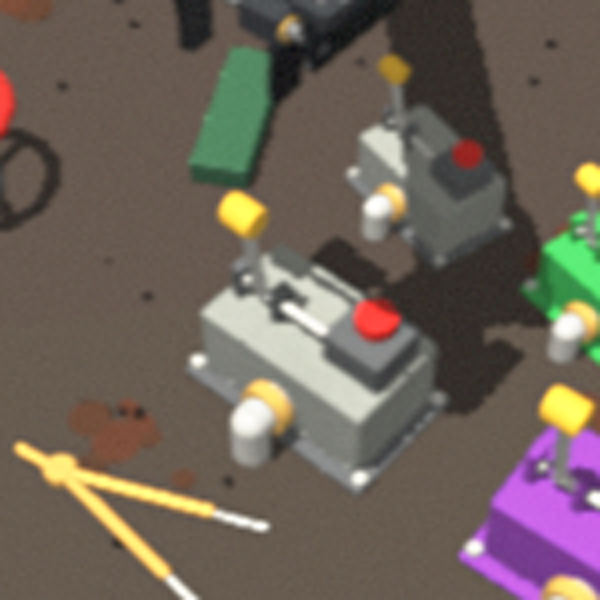

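```bash
python3 -m handwheel '[[0.06,-0.006,0.045,0,-0.03],[0.06,-0.012,0.09,0,-0.06],[0.06,-0.018,0.135,0,-0.1],[0.06,-0.024,0.18,0,-0.15],[0.06,-0.03,0.225,0.01,-0.2],[0.06,-0.036,0.27,0.02,-0.25],[0.06,-0.042,0.31,0.03,-0.25],[0.06,-0.046,0.341,0.03,-0.25],[0.06,-0.046,0.341,0.03,-0.25],[0.06,-0.046,0.341,0.03,-0.25],[0.06,-0.046,0.341,0.03,-0.25]]'
python3 - <<'E'
from h import *
print(get_obs()["qpos"])
p=camera_params("wrist");np.save("w8.npy",p,allow_pickle=True)
cv2.imwrite("pics/w8.png",read_camera("wrist"))
E
```

```text
time_s: 11.75
tool_pos: [0.4801, -0.168, 0.2834]
tool_rot: [-180.0, 0.0, 0.1]
force: [1.0, 0.7, -0.2]
grip_width: 0.0602
[ 72.18784577   2.59864093 -56.81348264  95.78156967   2.14804221
  82.82207395 -74.75795865]
```

View pics/w8.png

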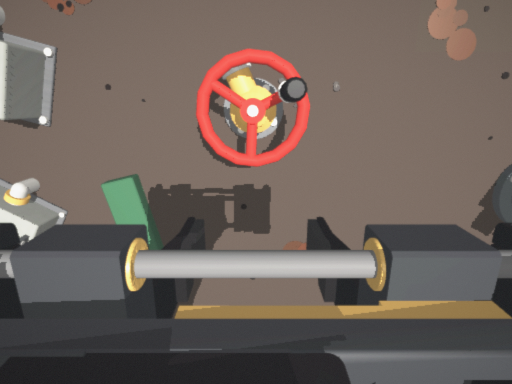

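Run:
```python
from h import *
W=np.load("w8.npy",allow_pickle=True).item();S=camera_params("scene");T=camera_params("top")
g=lambda z,o:((z[0]+.5)/4-.5+o[0],(z[1]+.5)/4-.5+o[1])
print("nut",tri([(S,g((131,99),(130,130))),(T,g((622,203),(200,150))),(W,(252.5,111))]))
print("htop",tri([(S,g((62,52),(130,130))),(T,g((691,166),(200,150))),(W,(294.5,90))]))
print(plane(W,(252.5,111),.105),plane(W,(294.5,90),.159))
# rim: outer red pixels on plane z=.094
w=cv2.imread("pics/w8.png");m=mask(w,"red");m[200:]=0
c=max(cv2.findContours(m,cv2.RETR_EXTERNAL,cv2.CHAIN_APPROX_NONE)[0],key=len)[:,0]
h=cv2.convexHull(c)[:,0]
P=np.array([plane(W,q,.095)[:2] for q in h]).astype(np.float32)
for _ in range(3):
    A=np.c_[2*P,np.ones(len(P))];s=np.linalg.lstsq(A,(P**2).sum(1),rcond=None)[0];r=np.sqrt(s[2]+s[0]**2+s[1]**2);e=np.linalg.norm(P-s[:2],axis=1)-r
    print(s[:2],r,abs(e).max());P=P[abs(e)<.004]
```

```text
nut (array([ 0.54516072, -0.16397799,  0.10503194]), np.float64(0.000796735293334107))
htop (array([ 0.56554607, -0.20257951,  0.15607374]), np.float64(0.001296833218831399))
[ 0.54490121 -0.16473127  0.105     ] [ 0.56482216 -0.20336646  0.159     ]Traceback (most recent call last):
  File "<stdin>", line 9, in <module>
ValueError: max() iterable argument is empty
```

```bash
python3 -m handwheel '[[0.06,0.04,0.02,0.02,0],[0.06,0.0855,0.036,0.05,0],[0.06,0.0855,0.036,0.09,0],[0.06,0.0855,0.036,0.13,0],[0.06,0.0855,0.036,0.155,0],[0.06,0.0855,0.036,0.167,0],[0.06,0.0855,0.036,0.167,0],[0.06,0.0855,0.036,0.167,0],[0.005,0.0855,0.036,0.167,0],[0.005,0.0855,0.036,0.167,0],[0.005,0.0855,0.036,0.167,0],[0.005,0.0855,0.036,0.167,0],[0.005,0.0855,0.036,0.167,0],[0.005,0.0855,0.036,0.167,0]]' 40
python3 - <<'E'
from h import *
o=get_obs();print(o["qpos"],o["tool_pos"],o["force"])
cv2.imwrite("pics/s9.png",cv2.resize(read_camera("scene")[100:250,90:240],None,fx=4,fy=4,interpolation=2))
E
```

```text
time_s: 13.2
tool_pos: [0.5652, -0.2048, 0.117]
tool_rot: [-179.9, 0.0, 0.0]
force: [-0.1, 0.9, 1.0]
grip_width: 0.022
[ 60.48274827  25.84734105 -54.04310804  96.27987088  22.10225747
  69.34736707 -88.79865717] [ 0.56519291 -0.20478297  0.11700125] [-0.14417424  0.86442402  1.02892731]
```

View pics/s9.png

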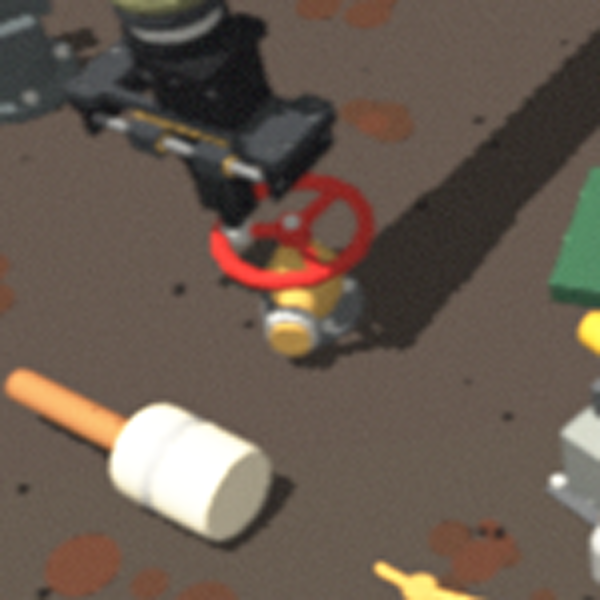

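```bash
cat > arc.py <<'E'
import sys,numpy as np
def arc(t0,ts,r=.045):
    return [[0.005,round(r*(np.cos(t)-np.cos(t0)),4),round(-r*(np.sin(t)-np.sin(t0)),4),0,0] for t in ts]
if __name__=="__main__":
    t0,step,n=map(float,sys.argv[1:4])
    print(str(arc(t0,t0+step*np.arange(1,int(n)+1))).replace(" ","").replace("np.float64",""))
E
python3 -c "
import numpy as np
from arc import arc
for r in arc(np.radians(-63.4),np.radians(-63.4)-0.2*np.arange(1,11)): print(*map(float,r[1:3]))"
```

```text
-0.0084 0.0032
-0.0173 0.0047
-0.0262 0.0043
-0.035 0.0023
-0.0431 -0.0015
-0.0504 -0.0069
-0.0564 -0.0135
-0.061 -0.0213
-0.0639 -0.0298
-0.0651 -0.0387
```

```bash
python3 -m handwheel '[[0.005,-0.0084,0.0032,0,0],[0.005,-0.0173,0.0047,0,0],[0.005,-0.0262,0.0043,0,0],[0.005,-0.035,0.0023,0,0],[0.005,-0.0431,-0.0015,0,0],[0.005,-0.0504,-0.0069,0,0],[0.005,-0.0564,-0.0135,0,0],[0.005,-0.061,-0.0213,0,0],[0.005,-0.0639,-0.0298,0,0],[0.005,-0.0651,-0.0387,0,0],[0.005,-0.0651,-0.0387,0,0]]'
cat > st.py <<'E'
from h import *
H=np.array([.545,-.1645])
o=get_obs();d=o["tool_pos"][:2]-H;t=np.arctan2(d[1],d[0]);f=o["force"]
er=np.array([np.cos(t),np.sin(t)]);et=np.array([-er[1],er[0]])
print("ang",round(t,4),"r",np.linalg.norm(d).round(4),"Frad",round(f[:2]@er,1),"Ftan",round(f[:2]@et,1),"fz",f[2].round(1),"pos",o["tool_pos"].round(4),"q",o["qpos"].round(0),o["grip_width"].round(4))
E
python3 st.py
python3 -c "
import numpy as np
from arc import arc
t=np.radians(-63.4)-2
for r in arc(t,t-0.1*np.arange(1,13)): print(*map(float,r[1:3]))"
```

```text
time_s: 14.35
tool_pos: [0.5002, -0.1667, 0.117]
tool_rot: [179.9, -0.1, 0.0]
force: [5.3, 2.1, -2.1]
grip_width: 0.0219
0.0001 -0.0045
0.0006 -0.009
0.0015 -0.0134
0.0029 -0.0176
0.0047 -0.0218
0.007 -0.0257
0.0096 -0.0293
0.0125 -0.0327
0.0158 -0.0358
0.0193 -0.0386
0.0232 -0.0409
0.0272 -0.0429Traceback (most recent call last):
  File "st.py", line 5, in <module>
    print("ang",round(t,4),"r",np.linalg.norm(d).round(4),"Frad",round(f[:2]@er,1),"Ftan",round(f[:2]@et,1),"fz",f[2].round(1),"pos",o["tool_pos"].round(4),"q",o["qpos"].round(0),o["grip_width"].round(4))
                                                                                                                                                                                   ^^^^^^^^^^^^^^^^^^^^^
AttributeError: 'float' object has no attribute 'round'
```

```bash
sed -i 's/o\["grip_width"\].round(4)/round(o["grip_width"],4)/' st.py; python3 st.py; python3 -m handwheel '[[0.005,0.0001,-0.0045,0,0],[0.005,0.0006,-0.009,0,0],[0.005,0.0015,-0.0134,0,0],[0.005,0.0029,-0.0176,0,0],[0.005,0.0047,-0.0218,0,0],[0.005,0.007,-0.0257,0,0]]' >/dev/null; python3 st.py
python3 -c "
import numpy as np
from arc import arc
for k in (2.6,3.2,3.8,4.4):
  t=np.radians(-63.4)-k;print(k)
  for r in arc(t,t-0.1*np.arange(1,7)): print(*map(float,r[1:3]))"
```

```text
ang -3.0933 r 0.0449 Frad -5.3 Ftan -1.8 fz -2.1 pos [ 0.5002 -0.1667  0.117 ] q [ 68.  16. -59. 107.  15.  66. -86.] 0.0219
ang 2.5905 r 0.0449 Frad -1.0 Ftan 1.9 fz 2.5 pos [ 0.5068 -0.141   0.1169] q [ 65.  16. -59. 107.  15.  66. -89.] 0.0219
2.6
0.0026 -0.0037
0.0055 -0.0071
0.0088 -0.0102
0.0124 -0.0129
0.0162 -0.0153
0.0202 -0.0173
3.2
0.0042 -0.0016
0.0086 -0.0027
0.013 -0.0034
0.0175 -0.0037
0.022 -0.0035
0.0264 -0.0028
3.8
0.0044 0.0011
0.0086 0.0026
0.0127 0.0045
0.0165 0.0069
0.0201 0.0096
0.0234 0.0126
4.4
0.003 0.0034
0.0056 0.007
0.0079 0.0109
0.0097 0.015
0.0112 0.0192
0.0122 0.0236
```

```bash
python3 -m handwheel '[[0.005,0.0026,-0.0037,0,0],[0.005,0.0055,-0.0071,0,0],[0.005,0.0088,-0.0102,0,0],[0.005,0.0124,-0.0129,0,0],[0.005,0.0162,-0.0153,0,0],[0.005,0.0202,-0.0173,0,0]]' >/dev/null; python3 st.py
```

```text
ang 1.971 r 0.045 Frad 0.4 Ftan 1.3 fz 4.9 pos [ 0.5275 -0.123   0.1169] q [ 61.  19. -59. 104.  17.  67. -93.] 0.0221
```

```bash
python3 -m handwheel '[[0.005,0.0042,-0.0016,0,0],[0.005,0.0086,-0.0027,0,0],[0.005,0.013,-0.0034,0,0],[0.005,0.0175,-0.0037,0,0],[0.005,0.022,-0.0035,0,0],[0.005,0.0264,-0.0028,0,0]]' >/dev/null; python3 st.py
```

```text
ang 1.3714 r 0.0452 Frad -1.2 Ftan 1.5 fz 5.1 pos [ 0.5539 -0.1202  0.1169] q [ 57.  22. -57. 101.  20.  68. -96.] 0.022
```

```bash
python3 -m handwheel '[[0.005,0.0044,0.0011,0,0],[0.005,0.0086,0.0026,0,0],[0.005,0.0127,0.0045,0,0],[0.005,0.0165,0.0069,0,0],[0.005,0.0201,0.0096,0,0],[0.005,0.0234,0.0126,0,0]]' >/dev/null; python3 st.py
```

```text
ang 0.7796 r 0.0453 Frad -2.0 Ftan 1.1 fz 5.8 pos [ 0.5772 -0.1327  0.1169] q [ 55.  25. -56.  98.  22.  69. -96.] 0.0219
```

```bash
python3 -m handwheel '[[0.005,0.003,0.0034,0,0],[0.005,0.0056,0.007,0,0],[0.005,0.0079,0.0109,0,0],[0.005,0.0097,0.015,0,0],[0.005,0.0112,0.0192,0,0],[0.005,0.0122,0.0236,0,0]]' >/dev/null; python3 st.py
python3 -c "
import numpy as np
from arc import arc
for k in (5.0,5.3):
  t=np.radians(-63.4)-k;print(k)
  for r in arc(t,t-0.1*np.arange(1,7)): print(*map(float,r[1:3]))"
```

```text
ang 0.4095 r 0.0453 Frad -4.1 Ftan 23.7 fz 14.2 pos [ 0.5866 -0.1465  0.1168] q [ 55.  27. -55.  95.  23.  70. -95.] 0.0219
5.0
0.0006 0.0045
0.0007 0.009
0.0004 0.0134
-0.0004 0.0179
-0.0016 0.0222
-0.0033 0.0264
5.3
-0.0008 0.0044
-0.002 0.0088
-0.0036 0.013
-0.0057 0.017
-0.0081 0.0207
-0.0109 0.0242
```

```bash
python3 -m handwheel '[[0.005,-0.0013,-0.0054,0,0],[0.005,-0.0013,-0.0054,0,0],[0.005,-0.0013,-0.0054,0,0],[0.005,-0.0013,-0.0054,0,0],[0.005,-0.0013,-0.0054,0,0],[0.005,-0.0013,-0.0054,0,0],[0.005,-0.0013,-0.0054,0,0],[0.005,-0.0013,-0.0054,0,0]]' >/dev/null; python3 st.py
python3 - <<'E'
from h import *
cv2.imwrite("pics/s10.png",cv2.resize(read_camera("scene")[100:250,90:240],None,fx=4,fy=4,interpolation=2))
E
python3 st.py
```

```text
ang 0.4173 r 0.0453 Frad -4.0 Ftan 10.4 fz 10.0 pos [ 0.5864 -0.1461  0.1169] q [ 55.  27. -55.  95.  23.  70. -95.] 0.0222
ang 0.4166 r 0.0453 Frad -3.7 Ftan 9.7 fz 9.6 pos [ 0.5865 -0.1462  0.1169] q [ 55.  27. -55.  95.  23.  70. -95.] 0.022
```

View pics/s10.png

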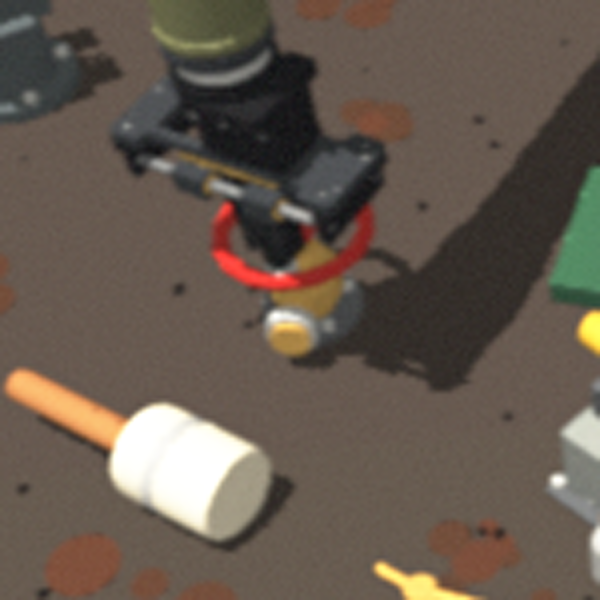

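```bash
python3 -c "
import numpy as np
from arc import arc
for k,s,n in ((.3,.2,20),(4.3,.2,20),(8.3,.2,20)):
  print(str([[float(v) for v in r[:3]]+[0,0] for r in arc(k,k+s*np.arange(1,n+1))]).replace(' ',''))"
```

```text
[[0.005,-0.0035,-0.0083,0,0],[0.005,-0.0086,-0.0157,0,0],[0.005,-0.015,-0.022,0,0],[0.005,-0.0226,-0.0268,0,0],[0.005,-0.031,-0.0301,0,0],[0.005,-0.0398,-0.0316,0,0],[0.005,-0.0488,-0.0313,0,0],[0.005,-0.0575,-0.0293,0,0],[0.005,-0.0657,-0.0255,0,0],[0.005,-0.073,-0.0203,0,0],[0.005,-0.079,-0.0136,0,0],[0.005,-0.0837,-0.0059,0,0],[0.005,-0.0867,0.0025,0,0],[0.005,-0.088,0.0114,0,0],[0.005,-0.0874,0.0204,0,0],[0.005,-0.0851,0.0291,0,0],[0.005,-0.0812,0.0371,0,0],[0.005,-0.0757,0.0442,0,0],[0.005,-0.0689,0.0501,0,0],[0.005,-0.061,0.0545,0,0]]
[[0.005,0.0086,0.0028,0,0],[0.005,0.0175,0.0038,0,0],[0.005,0.0264,0.003,0,0],[0.005,0.035,0.0004,0,0],[0.005,0.043,-0.0038,0,0],[0.005,0.0499,-0.0095,0,0],[0.005,0.0556,-0.0164,0,0],[0.005,0.0598,-0.0244,0,0],[0.005,0.0623,-0.033,0,0],[0.005,0.063,-0.042,0,0],[0.005,0.062,-0.0509,0,0],[0.005,0.0592,-0.0594,0,0],[0.005,0.0547,-0.0673,0,0],[0.005,0.0488,-0.074,0,0],[0.005,0.0417,-0.0795,0,0],[0.005,0.0336,-0.0834,0,0],[0.005,0.0249,-0.0857,0,0],[0.005,0.016,-0.0862,0,0],[0.005,0.0071,-0.0849,0,0],[0.005,-0.0014,-0.0818,0,0]]
[[0.005,-0.0077,0.0047,0,0],[0.005,-0.0143,0.0108,0,0],[0.005,-0.0195,0.0181,0,0],[0.005,-0.0232,0.0262,0,0],[0.005,-0.0252,0.035,0,0],[0.005,-0.0255,0.044,0,0],[0.005,-0.0239,0.0528,0,0],[0.005,-0.0206,0.0612,0,0],[0.005,-0.0157,0.0687,0,0],[0.005,-0.0094,0.0751,0,0],[0.005,-0.002,0.0802,0,0],[0.005,0.0063,0.0836,0,0],[0.005,0.0151,0.0854,0,0],[0.005,0.0241,0.0854,0,0],[0.005,0.0329,0.0835,0,0],[0.005,0.0412,0.08,0,0],[0.005,0.0486,0.0749,0,0],[0.005,0.0548,0.0684,0,0],[0.005,0.0596,0.0608,0,0],[0.005,0.0628,0.0524,0,0]]
```

```bash
python3 -m handwheel '[[0.005,-0.0035,-0.0083,0,0],[0.005,-0.0086,-0.0157,0,0],[0.005,-0.015,-0.022,0,0],[0.005,-0.0226,-0.0268,0,0],[0.005,-0.031,-0.0301,0,0],[0.005,-0.0398,-0.0316,0,0],[0.005,-0.0488,-0.0313,0,0],[0.005,-0.0575,-0.0293,0,0],[0.005,-0.0657,-0.0255,0,0],[0.005,-0.073,-0.0203,0,0],[0.005,-0.079,-0.0136,0,0],[0.005,-0.0837,-0.0059,0,0],[0.005,-0.0867,0.0025,0,0],[0.005,-0.088,0.0114,0,0],[0.005,-0.0874,0.0204,0,0],[0.005,-0.0851,0.0291,0,0],[0.005,-0.0812,0.0371,0,0],[0.005,-0.0757,0.0442,0,0],[0.005,-0.0689,0.0501,0,0],[0.005,-0.061,0.0545,0,0]]' >/dev/null; python3 st.py
```

```text
ang -1.9796 r 0.045 Frad -4.5 Ftan -1.7 fz 8.0 pos [ 0.5271 -0.2057  0.1169] q [ 66.  22. -56. 101.  19.  68. -86.] 0.0221
```

```bash
python3 -m handwheel '[[0.005,0.0086,0.0028,0,0],[0.005,0.0175,0.0038,0,0],[0.005,0.0264,0.003,0,0],[0.005,0.035,0.0004,0,0],[0.005,0.043,-0.0038,0,0],[0.005,0.0499,-0.0095,0,0],[0.005,0.0556,-0.0164,0,0],[0.005,0.0598,-0.0244,0,0],[0.005,0.0623,-0.033,0,0],[0.005,0.063,-0.042,0,0],[0.005,0.062,-0.0509,0,0],[0.005,0.0592,-0.0594,0,0],[0.005,0.0547,-0.0673,0,0],[0.005,0.0488,-0.074,0,0],[0.005,0.0417,-0.0795,0,0],[0.005,0.0336,-0.0834,0,0],[0.005,0.0249,-0.0857,0,0],[0.005,0.016,-0.0862,0,0],[0.005,0.0071,-0.0849,0,0],[0.005,-0.0014,-0.0818,0,0]]' >/dev/null; python3 st.py
```

```text
ang 2.0439 r 0.045 Frad -1.5 Ftan -2.8 fz 6.0 pos [ 0.5245 -0.1244  0.1169] q [ 62.  18. -59. 105.  17.  66. -93.] 0.022
```

```bash
python3 -m handwheel '[[0.005,-0.0077,0.0047,0,0],[0.005,-0.0143,0.0108,0,0],[0.005,-0.0195,0.0181,0,0],[0.005,-0.0232,0.0262,0,0],[0.005,-0.0252,0.035,0,0],[0.005,-0.0255,0.044,0,0],[0.005,-0.0239,0.0528,0,0],[0.005,-0.0206,0.0612,0,0],[0.005,-0.0157,0.0687,0,0],[0.005,-0.0094,0.0751,0,0],[0.005,-0.002,0.0802,0,0],[0.005,0.0063,0.0836,0,0],[0.005,0.0151,0.0854,0,0],[0.005,0.0241,0.0854,0,0],[0.005,0.0329,0.0835,0,0],[0.005,0.0412,0.08,0,0],[0.005,0.0486,0.0749,0,0],[0.005,0.0548,0.0684,0,0],[0.005,0.0596,0.0608,0,0],[0.005,0.0628,0.0524,0,0]]' >/dev/null; python3 st.py; python3 -c "
import numpy as np
from arc import arc
print(str([[float(v) for v in r[:3]]+[0,0] for r in arc(12.3,np.array([12.4,12.5,12.6,12.7,12.8,12.9,12.95,12.989]))]).replace(' ',''))"
```

```text
ang -0.3362 r 0.0452 Frad 1.0 Ftan -1.9 fz 7.8 pos [ 0.5876 -0.1794  0.1169] q [ 56.  28. -54.  94.  24.  70. -93.] 0.022
[[0.005,0.001,-0.0044,0,0],[0.005,0.0015,-0.0089,0,0],[0.005,0.0016,-0.0134,0,0],[0.005,0.0012,-0.0178,0,0],[0.005,0.0004,-0.0223,0,0],[0.005,-0.0009,-0.0266,0,0],[0.005,-0.0017,-0.0287,0,0],[0.005,-0.0024,-0.0303,0,0]]
```

```bash
python3 -m handwheel '[[0.005,0.001,-0.0044,0,0],[0.005,0.0015,-0.0089,0,0],[0.005,0.0016,-0.0134,0,0],[0.005,0.0012,-0.0178,0,0],[0.005,0.0004,-0.0223,0,0],[0.005,-0.0009,-0.0266,0,0],[0.005,-0.0017,-0.0287,0,0],[0.005,-0.0024,-0.0303,0,0],[0.005,-0.0024,-0.0303,0,0],[0.005,-0.0024,-0.0303,0,0],[0.005,-0.0024,-0.0303,0,0]]' >/dev/null; python3 st.py
```

```text
ang 0.411 r 0.0451 Frad 4.9 Ftan -1.1 fz 4.8 pos [ 0.5864 -0.1465  0.1169] q [ 55.  26. -55.  96.  23.  70. -95.] 0.0219
```

```bash
python3 -m handwheel '[[0.005,-0.0003,-0.0007,0,0],[0.005,-0.0003,-0.0007,0,0],[0.005,-0.0003,-0.0007,0,0],[0.005,-0.0003,-0.0007,0,0]]' >/dev/null; python3 st.py
python3 - <<'E'
from h import *
for n in("scene","top"): cv2.imwrite(f"pics/{n}11.png",read_camera(n))
E
python3 st.py; python3 -c "
from cell import *;o=get_obs();print(o['time_s'],o['joint_velocities'])"
```

```text
ang 0.4219 r 0.0451 Frad 5.5 Ftan -0.9 fz 5.0 pos [ 0.5862 -0.146   0.1169] q [ 55.  26. -55.  96.  23.  70. -95.] 0.0221
ang 0.4227 r 0.0452 Frad 4.8 Ftan -0.9 fz 5.1 pos [ 0.5862 -0.146   0.1169] q [ 55.  26. -55.  96.  23.  70. -95.] 0.0221
25.8 [0.05564877 0.01650432 0.06407369 0.0418296  0.10303584 0.11556737
 0.09877748]
```

View pics/scene11.png

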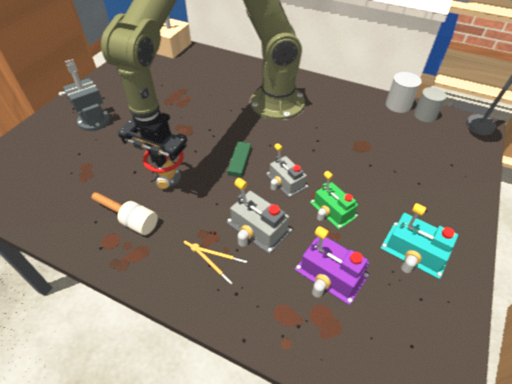

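View pics/top11.png

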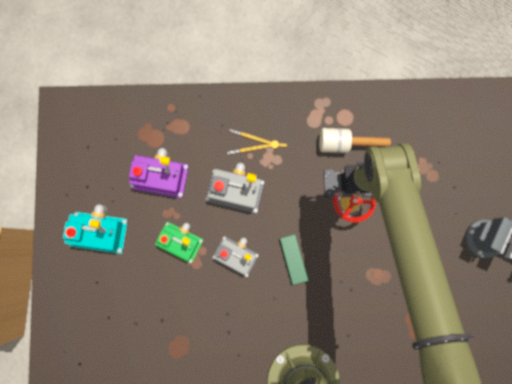

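Both views show the lever up (scene (240,186)), the button out (274,210), and the mallet, stone and dividers where they started. The wheel angle reads 0.4227 against the stop at about 0.4225.

```bash
python3 -c "
from cell import *
print(sign_off())"
```

```text
the job is handed in; nothing more can be done
None
```

The job is done and handed in at about 26 s of the 72 s allowed; the hand-in gives no verdict.

- **Trip:** I pressed the larger grey unit's red button to about 6.6 mm and the lever dropped. I let the button out, gripped the yellow knob and lifted it along its arc to its rest, then let go. Later pictures show the lever standing up by itself and the button out.
- **Wheel:** I gripped the black handle and turned it clockwise about 0.76 of a turn until it met the stop. It pressed there with up to 24 N, and I held it shut at about 10 N for 0.8 s. I then backed it off two full turns and left the gripper holding the handle.
- **Last checks:** The handle's direction from the hub reads 0.4227 rad. At the stop it read 0.4166 rad under 10 N, which I put at about 0.4225 rad with no load, so the two turns should be good to about 0.01 rad. The fingers are 22 mm apart, with about 5 N sideways at rest. The mallet, stone and dividers look unmoved in the scene and top views.

**Failed or disagreed:**
- The colour mask for the wheel rim found nothing in the wrist picture, so I took the hub position from its nut seen in three views.
- The dropped knob's two-view fit missed by about 3 mm. I used the wrist ray at 98 mm height instead, and it agreed with the position worked out from the unit.
- The handle closed to 22 mm, where the text says 23 mm.
- The upward force reading drifted between about 2 and 14 N while turning; I did not find out why.

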